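# Set up the rod lamp and hold a glass block in its light

## Task

Set up the little light bench: take the rod lamp from its wooden stand, put its rod down through the eyelet of the bracket until the lamp head sits flat on the eyelet, and let go of it. Then pick up the glass block by its two frosted faces only, never touching the clear faces with the fingers, and hold it upright in the air in the light path, midway between lamp and white screen, with the clear faces square to the light and their middle at the height of the lamp's glowing band and the hole in the screen. Finish while still holding the block there, and do not disturb the tape roll, leather cuff and game counters.

Things in the scene. Friction and masses are not known exactly. Their poses are not given: they have to be found in the camera images.
- bench: Fixed light bench: dark steel base 90 x 290 x 12 mm, long along y; origin under its centre. At y = -100 mm a level eyelet plate 50 x 50 x 12 mm, top 85 mm above the table, on a 40 x 14 mm upright centred at y = -132 mm. At y = +100 mm the white screen, 80 mm wide, 6 thick, top 150 mm above the table; a 10 mm dark dot is its hole. The light path runs along y at x = 0; a thin white line on the base marks it.
- ring (a point): Centre of the eyelet's mouth on the top face of the eyelet plate (85 mm above the table). The hole is 13 mm wide, vertical, and goes right through the 12 mm plate; below it 61 mm are free down to the base plate.
- beam (a point): Point of the light path midway between lamp and screen, 107 mm above the table, 100 mm from either; axes as the bench: y along the light (towards the screen), z up.
- stand: Fixed wooden block 70 x 70 x 80 mm with a vertical hole of 14 mm at its centre in which the rod lamp stands at the start; origin at the centre of its underside.
- pad: Fixed cork pad 80 x 80 x 6 mm on which the glass block stands at the start; origin at the centre of its underside.
- lamp: Loose rod lamp, about 120 g, round about z: head 26 mm across, 50 mm high (aluminium, glowing band 12 to 32 mm above its shoulder) on a steel rod 10 mm across reaching 70 mm below it, the last 8 mm tapered to 5 mm. Origin on the axis at the flat shoulder under the head; z up. At the start it stands upright in the stand, shoulder on the stand's top.
- cell: Loose solid glass block, 110 g, 22 (x) x 32 (y) x 60 (z) mm, upright at the start. Origin at the centre of its underside. The two broader faces (32 mm wide, 22 mm apart, facing +x and -x) are frosted, whitish; the two narrower ones (facing +y and -y) are clear and lie between the edges of the frosted ones. A half turn about z makes no difference.
- cell_mid (a point): Middle of the glass block, 30 mm above its underside.
- frosted: The two frosted faces of the glass block (part of it; origin and axes as cell).
- clear: The two clear faces of the glass block, not to be touched by the fingers (part of it; origin and axes as cell).
- tape: Bystander: roll of clear tape lying flat, 90 mm across, 48 mm high; origin at the centre of its underside.
- cuff: Bystander: brown leather ring, 56 mm across, 30 mm high; origin at the centre of its underside.
- counter_a: Bystander: dark wooden game counter, 32 mm across, 10 mm high; origin at the centre of its underside.
- counter_b: Bystander: light wooden game counter, 32 mm across, 10 mm high; origin at the centre of its underside.
There are look-alikes about, which are no part of the job. Leave any black look-alike of the lamp alone.

How it is judged (in metres and radians):
On the way, in this order (a step that is already met when the one before it is completed fails the run):
1. the rod lamp stands in the eyelet, its shoulder on the plate, upright and released (horizontal distance between lamp and ring below 0.004 m and z of lamp in the frame of ring between -0.003 and 0.003 m and angle between lamp's own z axis and vertical below 0.07 rad and contact force between the fingers and lamp below 0.1 N), for 0.2 s.
2. the glass block is held in the light path by its frosted faces (x of cell_mid in the frame of beam between -0.007 and 0.007 m and y of cell_mid in the frame of beam between -0.035 and 0.035 m and z of cell_mid in the frame of beam between -0.015 and 0.015 m and angle between the y axis of cell and the y axis of beam, either way round below 0.17 rad and angle between cell's own z axis and vertical below 0.17 rad and contact force between the fingers and frosted above 1 N and contact force between cell and bench below 0.2 N and contact force between cell and lamp below 0.2 N and linear speed of cell below 0.03 m/s), for 0.2 s.
At the end, for the whole second after the job is handed in: Rod lamp in the eyelet (within 4 mm, shoulder within 3 mm of the plate, tilt < 0.07 rad), released. Block held still by its frosted faces, its middle within 7 mm sideways, 15 mm in height, 35 mm of midway; upright and square to the light within 0.17 rad; touching neither bench nor lamp (all of step 1 and all of step 2); the arm keeps its last pose, push and grip.
It fails at once if the fingers press on a clear face of the glass block (contact force between the fingers and clear above 0.3 N).
It fails at once if the tape roll is disturbed (moved over 20 mm) (distance of tape from where it was at the start of the episode above 0.02 m).
It fails at once if the leather cuff is disturbed (moved over 20 mm) (distance of cuff from where it was at the start of the episode above 0.02 m).
It fails at once if the dark game counter is disturbed (moved over 20 mm) (distance of counter_a from where it was at the start of the episode above 0.02 m).
It fails at once if the light game counter is disturbed (moved over 20 mm) (distance of counter_b from where it was at the start of the episode above 0.02 m).
It also fails if it takes over 67 s, if anything falls off the work surface, if the arm or the gripper's body presses on something with over 40 N, if the wrist force passes 120 N, or if a joint passes its speed limit or range.

## Robot

A 6-joint arm with a two-finger parallel gripper is mounted at the origin on the work surface. World frame = base frame: x ahead of the robot, y to its left, z up, the work surface at z = 0. Lengths are in mm, angles in degrees, forces in N, time in s.
With the tool pointing down it reaches from about 250 to 800 mm from the base axis. Payload 3.9 kg.
Tool frame: the origin (TCP) lies between the finger pads; the fingertips stand tips_ahead ahead of it and the grasp point (between the pads) lies 3 mm ahead of it (tips_ahead is the distance from the TCP to the fingertips, in mm); z points along the fingers, y is the line along which they close (so a half turn about z gives the same grasp; the last joint's range is limited). The gripper opens to 85 mm and grips with 20 to 120 N. Pads are 22 mm wide; open, the fingers measure 114 mm over their backs; the gripper's body (76 mm by 85 mm) begins 54 mm behind the grasp point. The pads swing forward as they close: fully open they stand 13 mm farther back than shut.
Start: joints at [-63.999, 14.897, -7.913, 67.191, 0, 90], TCP at [230.146, -471.856, 253.304] pointing down, gripper open.
Joint ranges: [-159.42, 159.42], [-47.68, 98.78], [-73.54, 78.23], [-108.79, 121.32], [-90, 84.71], [-180, 180]. Speed limits (degrees/s): [147.25, 147.25, 180, 180, 180, 180].

## Interface

Orientations are given as a 3x3 rotation matrix whose columns are the frame's x, y, z axes.
In Python, from workcell import get_obs, camera, job_done, tips_ahead gives the robot as it stands. The module is installed in compiled form; this text tells all that it offers.
- The arm moves only by the tool jog_arm, never from a script. Its argument "increments" is a list of rows, each a list of 3 entries, a list of its own where there are three numbers: the finger opening in cm, from 0 to 8.54, then the shift along the tool's x, y, z in cm, then the turn about the tool's z in rad. A call has exactly 5 rows; each row shifts and turns the commanded pose from where the row before left it, along the tool's axes as they then stand; what a row does not reach is not made up. A row lasts 1/8 s, in which the tool goes at most 62.5 mm and 10.7 degrees, less where a joint would pass 70% of its speed; a pose out of reach is approached as far as the arm can. A call is refused whole if a number of a shift passes 6.25 or a number of a turn 0.188, either way. A call with a gripper value outside its range is refused whole. The fingers move at their own pace and stop on an object; "squeeze" is the grip in N (left out, the last holds). Time passes only in rows, so rows that do not move let the fingers close, or fill a call up. It gives the time, the measured TCP pose, the force, the opening and the grip force at its end, in the units of the state.
- get_obs(): the state, without advancing time (a new reading comes with each control period).
- camera(name): name is "scene" or "top"; returns a dict with "pixels" (420x560x3 uint8, red, green, blue), "fov_y" (degrees; the focal length in pixels is half the picture's height over the tangent of half this angle, whatever the lens; pixels are square), "cx", "cy" (the principal point, pixels), "view" (4x4, takes a point from world to camera coordinates). Camera axes: x right, y up, looking along -z (the intrinsics and any distortion apply to the point x, -y, -z); pixel columns grow to the right and rows downward; lengths in mm; the calibration is good to about 2 mm. A picture is of the moment at which its call begins. There is no depth.
- job_done(): hands the job in; it is judged then, once.
The state is a dict: "time": time; "q": joint angles; "qvel": joint speeds; "joint_torque": joint torques, N m; "position": TCP position; "tool_rot": TCP orientation; "ft_force": force on the tool from outside, world axes, zero at the start; "moment": the same for the moment, N m; "finger_gap": finger opening in mm; "finger_force": force on a finger pad.
Only numpy, scipy, OpenCV 4.12 (cv2) and the standard library are available. Lean on these libraries where they do the work, as an engineer would, in place of code of your own. Each camera call takes 0.05 s, during which the arm holds its last target. There are 200 camera calls.

## Working session

There is one attempt and no reset: what is moved stays moved. The work goes in short steps, Python scripts to look and compute and a tool call to move; the robot and the scene stay as the last step left them, time stands still between calls to the robot, and variables do not carry over. Pictures are saved under pics/ and viewed, at most 10 in all, crops included, and the job is handed in when it is done.

Besides the shell and the picture viewer there is one more tool, called after "Request:" as name([rows], argument=value, ...), one row to a line, values as JSON. jog_arm: Moves the arm, as the interface text tells. Its arguments: {"type":"object","properties":{"increments":{"type":"array","items":{"type":"array"}},"squeeze":{"type":"number"}},"required":["increments"]}

```bash
mkdir -p pics
cat > h.py <<'E'
import numpy as np, cv2
from workcell import get_obs, camera, job_done, tips_ahead
def shot(n,f):
    c=camera(n); cv2.imwrite(f'pics/{f}.png',c['pixels'][...,::-1]); np.save(f'pics/{f}.npy',c,allow_pickle=True); return c
def load(f): return np.load(f'pics/{f}.npy',allow_pickle=True).item()
def par(c):
    f=210/np.tan(np.radians(c['fov_y'])/2); V=np.array(c['view']); return f,V
def ray(c,u,v):
    f,V=par(c); R=V[:3,:3]; o=-R.T@V[:3,3]
    d=R.T@np.array([(u-c['cx'])/f,-(v-c['cy'])/f,-1]); return o,d
def onz(c,u,v,z):
    o,d=ray(c,u,v); return o+d*(z-o[2])/d[2]
def proj(c,p):
    f,V=par(c); q=V[:3,:3]@np.array(p)+V[:3,3]; return c['cx']+f*q[0]/-q[2], c['cy']-f*q[1]/-q[2]
E
python3 - <<'E'
from h import *
for n in('scene','top'):
    c=shot(n,n+'0'); print({k:v for k,v in c.items() if k!='pixels'}, ray(c,c['cx'],c['cy']))
print(tips_ahead if not callable(tips_ahead) else tips_ahead(), get_obs())
a=[cv2.imread(f'pics/{n}0.png') for n in('scene','top')]
E
```

```text
{'fov_y': 54.57590998929933, 'cx': 274.3694456315388, 'cy': 205.17982836566114, 'view': array([[-5.16056908e-01,  8.56530047e-01,  6.44561908e-03,
         2.84390001e+02],
       [-6.79658808e-01, -4.14049024e-01,  6.05497573e-01,
         2.60236387e+02],
       [ 5.21295667e-01,  3.08090384e-01,  7.95821050e-01,
        -1.17314143e+03],
       [ 0.00000000e+00,  0.00000000e+00,  0.00000000e+00,
         1.00000000e+00]])} (array([935.18691912, 225.59563354, 774.20507093]), array([-0.52129567, -0.30809038, -0.79582105]))
{'fov_y': 50.85248196958814, 'cx': 284.2339183331481, 'cy': 217.76288638129068, 'view': array([[ 8.99369997e-03, -9.99428625e-01, -3.25812431e-02,
        -3.65050930e+00],
       [ 9.90740934e-01,  4.49199068e-03,  1.35691650e-01,
        -4.75776341e+02],
       [-1.35467765e-01, -3.34999412e-02,  9.90215249e-01,
        -9.15220725e+02],
       [ 0.00000000e+00,  0.00000000e+00,  0.00000000e+00,
         1.00000000e+00]])} (array([347.42102174, -32.17108105, 970.70545629]), array([ 0.13546776,  0.03349994, -0.99021525]))
22.0 {'time': 0.1, 'q': array([-6.39998040e+01,  1.49327444e+01, -7.97794862e+00,  6.71905396e+01,
       -7.22695468e-04,  8.99984452e+01]), 'qvel': array([-0.04702186, -0.13148637,  0.16187191, -0.00945265,  0.01523278,
       -0.04835922]), 'joint_torque': array([ 2.47944155e-05, -4.06509411e+01,  2.54526919e+01,  1.00918254e-02,
       -4.08612152e-05, -4.84129856e-06]), 'position': array([ 229.89230284, -471.35356542,  252.54377532]), 'tool_rot': array([[ 8.98780640e-01,  4.38397927e-01, -7.85875071e-04],
       [ 4.38398632e-01, -8.98779247e-01,  1.58249552e-03],
       [-1.25654489e-05, -1.76684289e-03, -9.99998439e-01]]), 'ft_force': array([ 0.56350866, -0.35367163,  0.10970488]), 'moment': array([ 0.0393291 , -0.01045371, -0.00202169]), 'finger_force': 0.0, 'finger_gap': 85.24510134675117}
```

View pics/scene0.png

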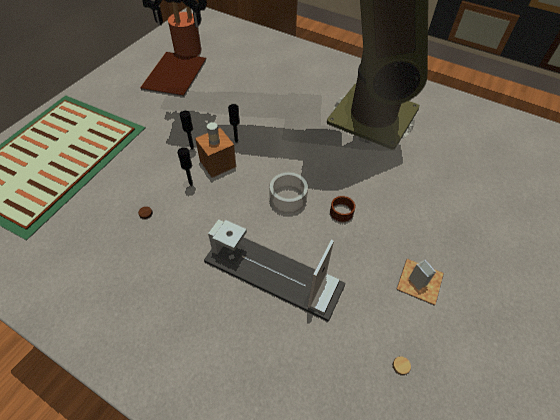

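View pics/top0.png

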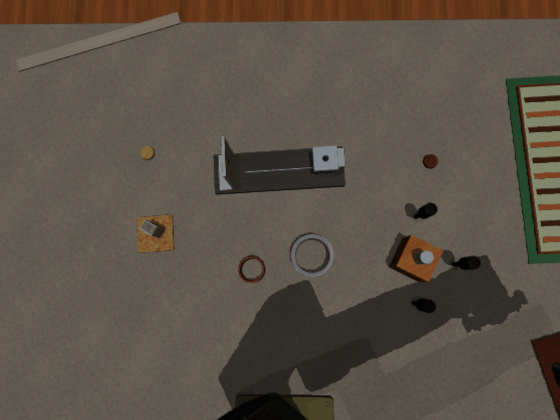

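The lamp is the aluminium one in the wooden stand: scene (213,132), top (427,257). Three things could be mistaken for it, all black look-alikes: scene (186,125), (234,115), (185,160), matching top (428,210), (469,263), (425,306). The bench eyelet is at scene (229,233), top (325,158). The block is on the cork pad at scene (423,272), top (152,229). I'll check these in one close montage.

Run:
```python
from h import *
s=cv2.imread('pics/scene0.png');t=cv2.imread('pics/top0.png')
def cr(i,x,y,w,h,k): return cv2.resize(i[y:y+h,x:x+w],(w*k,h*k),interpolation=cv2.INTER_CUBIC)
a=np.hstack([cr(s,165,95,80,100,3),cr(t,385,195,100,100,3),cr(t,130,205,50,60,5)[:300]])
b=np.hstack([cr(s,200,215,150,100,3)[:, :],cr(s,395,255,50,60,5)])
b=b[:,:790]; W=max(a.shape[1],b.shape[1])
p=lambda m:np.pad(m,((0,0),(0,W-m.shape[1]),(0,0)))
cv2.imwrite('pics/m1.png',np.vstack([p(a),p(b)])[:600,:800]); print(a.shape,b.shape)
```

```text
(300, 790, 3) (300, 700, 3)
```

View pics/m1.png

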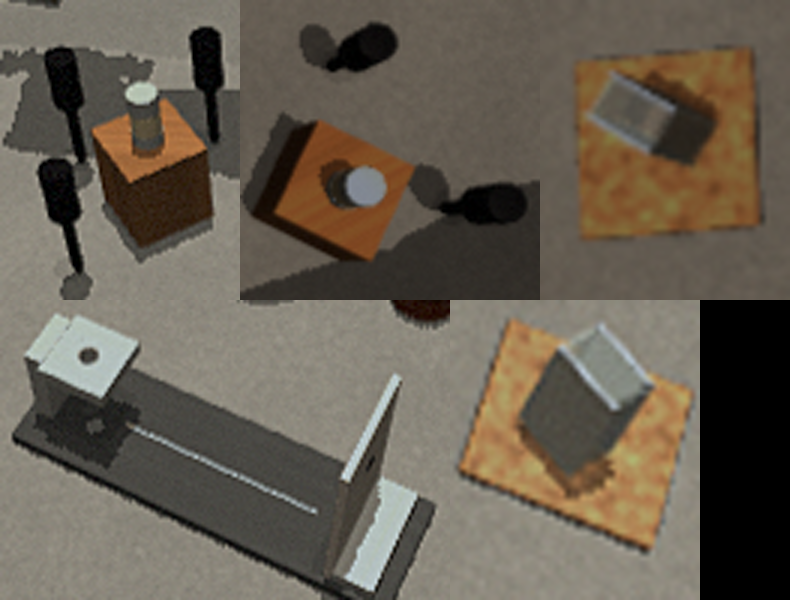

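The crops confirm it. The silver lamp stands in the wooden stand. The block's white (frosted) edges are its two long top edges, with a length ratio of about 32:22. Next I measure across the two views.

```bash
cat > m.py <<'E'
from h import *
S=load('scene0');T=load('top0')
def T1(x,y): return ((x-240+.5)/3-.5+385,(y+.5)/3-.5+195)
def S1(x,y): return ((x+.5)/3-.5+165,(y+.5)/3-.5+95)
def T2(x,y): return ((x-540+.5)/5-.5+130,(y+.5)/5-.5+205)
def S2(x,y): return ((x-450+.5)/5-.5+395,(y-300+.5)/5-.5+255)
def S3(x,y): return ((x+.5)/3-.5+200,(y-300+.5)/3-.5+215)
def quad(c,f,pts,z):
    P=np.array([onz(c,*f(*p),z)[:2] for p in pts]); e=np.roll(P,-1,0)-P
    print(z,'ctr',P.mean(0).round(1),'len',np.linalg.norm(e,axis=1).round(1),'ang',np.degrees(np.arctan2(e[:,1],e[:,0])).round(1)); return P
if __name__=='__main__':
    print('stand');quad(T,T1,[(318,121),(413,163),(370,260),(275,212)],80)
    quad(S,S1,[(93,130),(163,101),(209,150),(134,182)],80)
    print('lamp top',onz(T,*T1(365,187),130),onz(S,*S1(142,93),130))
    print('pad');quad(T,T2,[(575,60),(750,47),(762,226),(583,239)],6);quad(S,S2,[(513,320),(692,393),(650,550),(460,470)],6)
    print('block');quad(T,T2,[(615,72),(680,105),(645,151),(588,115)],66);quad(S,S2,[(601,324),(654,382),(615,409),(558,347)],66)
    print('plate');quad(S,S3,[(66,317),(140,350),(115,396),(40,362)],85)
    print('hole S',onz(S,*S3(89,356),85))
    # top-view bench features at full res by masks
    hsv=cv2.cvtColor(T['pixels'],cv2.COLOR_RGB2HSV); 
    w=((hsv[...,2]>150)&(hsv[...,1]<60)).astype(np.uint8); w[:, :200]=0;w[:,360:]=0;w[:130]=0;w[200:]=0
    n,l,st,ce=cv2.connectedComponentsWithStats(w)
    for i in range(1,n):
        if st[i,4]>10: print(st[i],ce[i].round(1))
    g=cv2.cvtColor(T['pixels'],cv2.COLOR_RGB2GRAY); 
    sub=255.-g[150:167,317:334]; sub=np.clip(sub-150,0,None); yy,xx=np.mgrid[150:167,317:334]
    u,v=(sub*xx).sum()/sub.sum(),(sub*yy).sum()/sub.sum(); print(u,v,'hole T',onz(T,u,v,85))
    i=cv2.resize(T['pixels'][130:210,205:355,::-1],None,fx=5,fy=5,interpolation=cv2.INTER_CUBIC); cv2.imwrite('pics/m2.png',i)
E
python3 m.py
```

```text
stand
80 ctr [ 390.5 -271.9] len [67.7 71.  68.7 67.8] ang [-114.1  154.5   63.2  -26.3]
80 ctr [ 389.2 -267.7] len [64.5 71.1 67.3 70.3] ang [ 154.    67.   -26.5 -115.2]
lamp top [ 389.22487485 -271.57732933  130.        ] [ 389.29596569 -268.27932875  130.        ]
pad
6 ctr [443.8 286.6] len [78.8 80.1 79.7 80.1] ang [ -85.5 -173.7   94.5    5.7]
6 ctr [443.4 289.8] len [77.1 78.3 78.1 79.2] ang [  94.1    4.9  -85.3 -175.8]
block
66 ctr [451.  282.3] len [31.3 23.7 28.9 20.9] ang [-116.1  144.5   58.9  -29.9]
66 ctr [448.4 285. ] len [29.8 21.4 31.7 22. ] ang [  61.2  -25.7 -117.8  149.4]
plate
85 ctr [591.7 -81.5] len [58.7 39.3 58.  39.7] ang [  93.7    8.7  -86.  -170.4]
hole S [592.2346932  -82.02327432  85.        ]
325.0739171374765 157.93361581920905 hole T [593.17298157 -85.13272674  85.        ]
```

View pics/m2.png

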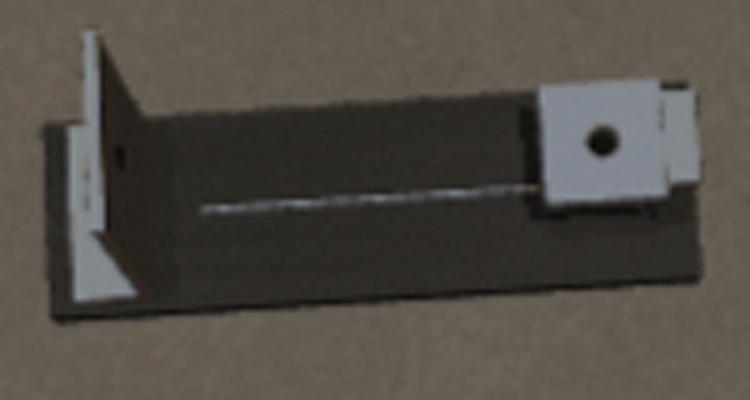

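```bash
cat > m3.py <<'E'
from m import *
T4=lambda x,y:((x+.5)/5-.5+205,(y+.5)/5-.5+130)
a=onz(T,*T4(200,211),12);b=onz(T,*T4(535,187),12);print('line T',a,b,np.degrees(np.arctan2(*(a-b)[1::-1])))
a2=onz(S,*S3(317,512),12);b2=onz(S,*S3(130,427),12);print('line S',a2,b2,np.degrees(np.arctan2(*(a2-b2)[1::-1])))
quad(T,T4,[(45,123),(690,83),(698,277),(55,315)],12)
h=onz(T,*T4(602,140),85);print('hole',h)
for e in ([(540,86),(658,79),(668,198),(548,206)],): quad(T,T4,e,85)
# look-alike heads triangulated
def tri(us,ut):
    o1,d1=ray(S,*us);o2,d2=ray(T,*ut)
    A=np.stack([d1,-d2],1);k=np.linalg.lstsq(A,o2-o1,rcond=None)[0]
    p,q=o1+k[0]*d1,o2+k[1]*d2;return ((p+q)/2).round(1),np.linalg.norm(p-q).round(1)
for n,s,t in [('lamp',S1(142,93),T1(365,187)),('nearR',S1(57,168),(431,209)),('far',S1(61,55),(474,263)),('left',S1(206,34),(430,305))]: print(n,tri(s,t))
print('hole tri',tri(S3(89,356),T4(602,140)))
print('feet',[onz(S,*S1(*p),0).round(0)[:2] for p in((78,272),(82,162),(214,140))])
E
python3 m3.py
```

```text
line T [581.63435122  89.62984264  12.        ] [592.70979651 -59.55830337  12.        ] 94.24574169428746
line S [579.54727079  91.07096626  12.        ] [590.46616149 -54.8759261   12.        ] 94.27856354450562
12 ctr [587.2  13.4] len [289.6  88.3 285.1  88.1] ang [ -86.4 -178.2   93.6    4.7]
hole [593.8787228  -84.98354703  85.        ]
85 ctr [593.  -85.6] len [48.7 50.5 49.2 50.9] ang [ -86.5 -175.8   94.     3.7]
lamp (array([ 388.6, -270.6,  128.8]), np.float64(2.8))
nearR (array([ 480.9, -284.3,  119.1]), np.float64(5.3))
far (array([ 378.2, -361.7,  119.4]), np.float64(3.9))
left (array([ 298.9, -274.4,  123.1]), np.float64(6.0))
hole tri (array([593. , -83.5,  85.3]), np.float64(3.3))
feet [array([ 483., -283.]), array([ 380., -359.]), array([ 296., -275.])]
```

Request:
jog_arm([
  [6.0,[4.63,-2.22,0.6],0],
  [6.0,[4.63,-2.22,0.6],0],
  [6.0,[4.63,-2.22,0.6],0],
  [6.0,[4.63,-2.22,0.6],0],
  [6.0,[4.63,-2.22,0.6],0],
], squeeze=40)

```text
time: 0.72
position: [390.1, -269.1, 222.8]
tool_rot: [[0.899, 0.438, -0.0], [0.438, -0.899, 0.0], [-0.0, -0.0, -1.0]]
ft_force: [-0.6, -0.0, -0.7]
finger_gap: 60.5
finger_force: 0.0
```

Request:
jog_arm([
  [6.0,[0,0,0],0],
  [6.0,[0,0,0],0],
  [6.0,[0,0,0],0],
  [6.0,[0,0,0],0],
  [6.0,[0,0,0],0],
])

```text
time: 1.35
position: [389.1, -271.3, 223.4]
tool_rot: [[0.899, 0.437, 0.0], [0.437, -0.899, -0.0], [0.0, 0.0, -1.0]]
ft_force: [0.3, -0.7, 0.1]
finger_gap: 59.9
finger_force: 0.0
```

Request:
jog_arm([
  [6.0,[0,0,2.5],0],
  [6.0,[0,0,2.5],0],
  [6.0,[0,0,2.5],0],
  [6.0,[0,0,2.5],0],
  [6.0,[0,0,1.1],0],
])

```text
time: 1.98
position: [388.6, -270.4, 111.1]
tool_rot: [[0.899, 0.438, -0.002], [0.438, -0.899, 0.001], [-0.001, -0.002, -1.0]]
ft_force: [0.6, 0.4, 0.1]
finger_gap: 60.1
finger_force: 0.0
```

Run:
```python
from h import *
S=shot('scene','s1');T=shot('top','t1')
o=get_obs();print(o['position'],o['finger_gap'],o['ft_force'])
k=lambda i,x,y,w,h,m: cv2.resize(i['pixels'][y:y+h,x:x+w,::-1],(w*m,h*m),interpolation=cv2.INTER_CUBIC)
cv2.imwrite('pics/m4.png',np.hstack([k(S,150,60,100,130,4),k(T,370,195,95,130,4)]))
```

```text
[ 388.75371868 -270.32453555  111.47273903] 60.11790167215827 [-0.33704883 -0.75442913 -0.56558362]
```

View pics/m4.png

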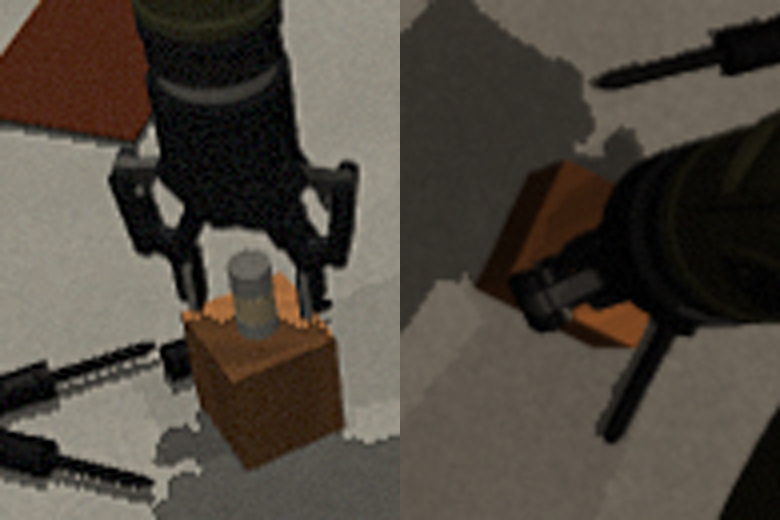

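The silver lamp is between the open fingers, at about (250,290) in the crop, and the tips are clear of the stand. The three black look-alikes stood on their tips and have toppled; I'll leave them lying. Next I close the fingers.

Request:
jog_arm([
  [2.0,[0,0,0],0],
  [2.0,[0,0,0],0],
  [2.0,[0,0,0],0],
  [2.0,[0,0,0],0],
  [2.0,[0,0,0],0],
], squeeze=40)

```text
time: 2.7
position: [390.3, -271.1, 113.3]
tool_rot: [[0.899, 0.438, 0.002], [0.438, -0.899, -0.001], [0.001, 0.002, -1.0]]
ft_force: [-0.9, 0.2, 5.8]
finger_gap: 25.0
finger_force: 39.4
```

Request:
jog_arm([
  [2.0,[0,0,0],0],
  [2.0,[0,0,-1.0],0],
  [2.0,[0,0,-2.0],0],
  [2.0,[0,0,-2.0],0],
  [2.0,[0,0,-2.0],0],
])

```text
time: 3.32
position: [389.3, -270.4, 183.1]
tool_rot: [[0.899, 0.438, -0.0], [0.438, -0.899, 0.0], [-0.0, -0.001, -1.0]]
ft_force: [0.5, 0.5, -1.1]
finger_gap: 25.0
finger_force: 39.3
```

Request:
jog_arm([
  [2.0,[0,0,-2.0],0],
  [2.0,[0,0,-2.0],0],
  [2.0,[0,0,0],0],
  [2.0,[0,0,0],0],
  [2.0,[0,0,0],0],
])

```text
time: 3.95
position: [388.9, -270.1, 221.3]
tool_rot: [[0.899, 0.438, -0.002], [0.438, -0.899, 0.001], [-0.001, -0.002, -1.0]]
ft_force: [-0.2, -0.6, -0.5]
finger_gap: 24.8
finger_force: 39.4
```

Request:
jog_arm([
  [2.0,[4.0,-1.2,0],0],
  [2.0,[5.6,-1.65,0],0],
  [2.0,[5.6,-1.65,0],0],
  [2.0,[5.6,-1.65,0],0],
  [2.0,[5.68,-1.69,0],0],
])

```text
time: 4.58
position: [594.0, -82.6, 221.3]
tool_rot: [[0.899, 0.438, -0.001], [0.438, -0.899, -0.0], [-0.001, -0.0, -1.0]]
ft_force: [0.4, -0.6, -1.2]
finger_gap: 25.0
finger_force: 39.4
```

Request:
jog_arm([
  [2.0,[0,0,0],0],
  [2.0,[0,0,0],0],
  [2.0,[0,0,0],0],
  [2.0,[0,0,0],0],
  [2.0,[0,0,0],0],
])

```text
time: 5.2
position: [592.7, -84.8, 222.6]
tool_rot: [[0.899, 0.437, 0.0], [0.437, -0.899, -0.0], [0.0, 0.0, -1.0]]
ft_force: [0.0, -0.6, -0.7]
finger_gap: 24.7
finger_force: 39.5
```

Run:
```python
from h import *
S=shot('scene','s2');T=shot('top','t2')
o=get_obs();print(o['position'],o['finger_gap'],o['ft_force'])
k=lambda i,x,y,w,h,m: cv2.resize(i['pixels'][y:y+h,x:x+w,::-1],(w*m,h*m),interpolation=cv2.INTER_CUBIC)
cv2.imwrite('pics/m5.png',np.hstack([k(S,180,130,100,140,4),k(T,290,110,95,140,4)]))
```

```text
[592.93512739 -84.53586534 222.53387986] 24.58397329470865 [ 0.3192714  -0.28221043 -0.89933425]
```

View pics/m5.png

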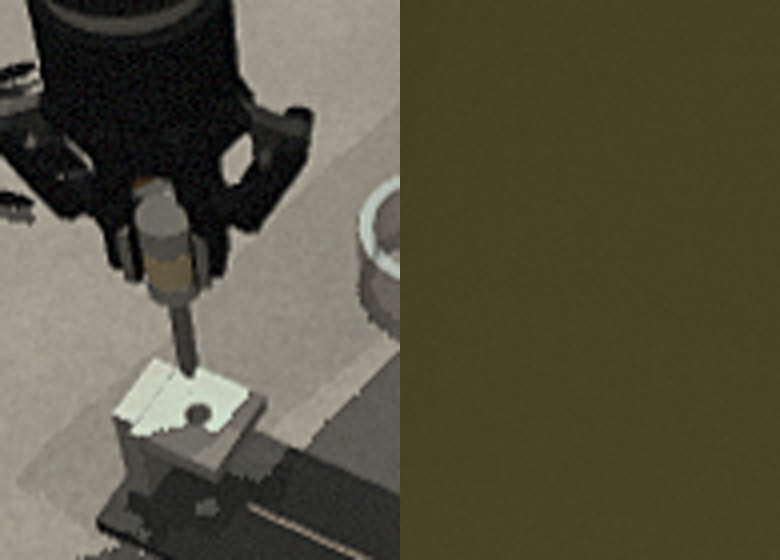

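Run:
```python
from h import *
S=load('s2')
f=lambda x,y:((x+.5)/4-.5+180,(y+.5)/4-.5+130)
t=f(189.5,374);print('tip',t,onz(S,*t,120));print('hole',onz(S,*f(198,412),85))
for z in(120,190,210,240): print(z,proj(S,(593,-84.3,z)))
p=lambda z:[ (a+.5-180)*4 if i==0 else (a+.5-130)*4 for i,a in enumerate(proj(S,(593,-84.3,z)))]
print([np.round(p(z),0) for z in(120,128,190,202,222,240)])
# edges of rod/head per row, crop columns, in crop coords
g=cv2.cvtColor(S['pixels'],cv2.COLOR_RGB2GRAY)
for v in range(196,226,3): print(v,g[v,208:240])
```

```text
tip (227.0, 223.125) [592.46801974 -83.92620093 120.        ]
hole [591.0485168 -83.362905   85.       ]
120 (np.float64(226.68561950282316), np.float64(223.23461928922538))
190 (np.float64(223.33864505030297), np.float64(201.24140989741133))
210 (np.float64(222.28761505272493), np.float64(194.33501633459048))
240 (np.float64(220.62132262286332), np.float64(183.38568916230025))
[array([189., 375.]), array([187., 366.]), array([175., 287.]), array([173., 271.]), array([169., 242.]), array([164., 216.])]
196 [ 32   1  30  62  66  25   0  21  85  88  86  89  89  92  87  89  88  83
  85  80   5  68  64  64  28   5  20  14  67 165 144 140]
199 [152 156 153  62  52  41   0  38 136  84  87  88  89  91  90  88  86  83
  81  77  36  32  67  59  44  73  88  95 152 144 144 137]
202 [153 153 152 151 153 160 168 169 155  72  65  75  88  92  88  90  85  90
  90  68  71  48  92 121 114 147 147 141 137 141 141 140]
205 [154 152 155 155 154 154 148 148 149 151 124  91  76  77  70  76  75  77
  68  92 130 145 139 139 141 141 139 137 138 142 144 139]
208 [153 150 157 155 150 154 151 153 154 156 149 155 154 154  91  52  58  58
  46  76 156 143 137 137 141 145 140 144 139 143 141 146]
211 [159 159 153 151 149 153 147 155 157 149 148 152 154 160 163  39  52  58
  53  54 121 150 138 141 139 144 145 143 139 138 140 147]
214 [160 156 156 158 157 156 152 158 153 154 158 149 153 152 143  91  53  60
  58  52  94 153 149 142 140 139 144 145 139 138 142 143]
217 [153 156 155 149 152 152 151 149 154 151 153 142 138 138 144 142  47  59
  58  52  59 151 145 140 141 144 145 143 144 142 140 140]
220 [145 147 147 151 156 156 149 132 136 151 213 207 177 152 154 133  95  53
  57  52  47  89 146 141 131 138 139 142 140 140 138 137]
223 [156 147 151 150 141 134 131 176 201 199 195 195 201 202 182 178 209 153
  66  37 116 224 212 209 193 168 162 146 128 130 138 139]
```

Run:
```python
from h import *
for n in('scene0','s2'):
    S=load(n);g=cv2.cvtColor(S['pixels'],cv2.COLOR_RGB2GRAY); print(g[226:240,220:240])
S=load('scene0');g=cv2.cvtColor(S['pixels'],cv2.COLOR_RGB2GRAY).astype(float)
w=np.clip(200-g[228:239,223:236],0,None);w[w<40]=0;yy,xx=np.mgrid[228:239,223:236]
u,v=(w*xx).sum()/w.sum(),(w*yy).sum()/w.sum();print(u,v,onz(S,u,v,85))
```

```text
[[184 191 189 189 185 188 190 186 188 189 186 186 185 187 189 190 190 189
  192 183]
 [170 188 188 190 188 190 187 182 189 188 188 188 188 188 186 186 187 189
  190 191]
 [190 188 186 186 191 186 185 178 191 190 189 193 191 188 189 184 188 188
  187 190]
 [189 189 188 188 187 186 190 191 191 193 192 195 189 186 186 189 188 186
  188 188]
 [187 188 188 190 188 191 193 190 174 171 166 181 189 190 188 187 188 190
  188 188]
 [188 185 184 188 191 191 185 143  95  92  73 123 166 196 190 188 189 189
  189 186]
 [186 187 190 191 189 192 147  53  52  62  58  50 110 196 193 191 186 186
  191 188]
 [186 189 187 190 191 187 105  45  61  66  65  56  92 191 191 188 188 189
  187 185]
 [191 187 190 189 192 192 118  39  61  66  56  59 119 191 191 189 187 186
  187 188]
 [187 185 187 187 185 193 182  89  71  70  89 120 171 196 189 191 190 189
  188 192]
 [187 188 187 186 187 192 196 168 134 136 159 188 195 193 187 190 187 187
  189 191]
 [189 189 187 189 188 186 190 194 197 198 194 194 190 185 189 187 187 190
  190 196]
 [189 187 190 186 187 189 188 192 191 191 189 191 188 188 188 189 186 190
  196 
[... 659 characters left out ...]
207 208 211 211
  182  90]
 [199 203 208 205 208 211 105  48  68  73  72  61 101 208 211 210 212 210
   92 101]
 [202 203 205 208 210 213 129  49  65  72  66  67 126 211 211 214 216 188
  100 110]
 [205 206 207 206 212 219 168  68  70  72  79 132 192 213 213 213 181  92
  104 110]
 [190 216 185 188 191 182  97 100  86  94 108 186 227 215 217 182 103 109
  107 109]
 [103 192  95  94  98 100 104 109 112 110 104 116 197 197 186  92 126 129
  117 122]
 [102  99 104 104 109 111 109 110 110 109 108 105  99  97  98 114 130 132
  133 127]
 [107 109 111 108 107 112 105 112 106 108 109 109 106 102 114 131 130 134
  133  99]]
229.0111226073461 233.18132436627005 [592.27145159 -82.78897046  85.        ]
```

Request:
jog_arm([
  [2.0,[0.02,-0.04,1.0],0],
  [2.0,[0,0,1.2],0],
  [2.0,[0,0,1.0],0],
  [2.0,[0,0,0.8],0],
  [2.0,[0,0,0.5],0],
])

```text
time: 5.92
position: [592.9, -83.5, 176.4]
tool_rot: [[0.899, 0.438, -0.001], [0.438, -0.899, 0.0], [-0.001, -0.001, -1.0]]
ft_force: [-0.6, 0.7, -1.0]
finger_gap: 24.6
finger_force: 39.4
```

Request:
jog_arm([
  [2.0,[0,0,0.3],0],
  [2.0,[0,0,0.3],0],
  [2.0,[0,0,0.3],0],
  [2.0,[0,0,0],0],
  [2.0,[0,0,0],0],
])

```text
time: 6.55
position: [593.3, -83.6, 168.5]
tool_rot: [[0.899, 0.438, 0.0], [0.438, -0.899, -0.0], [0.0, 0.0, -1.0]]
ft_force: [-0.9, 0.0, -1.2]
finger_gap: 24.9
finger_force: 39.4
```

Request:
jog_arm([
  [2.0,[0,0,1.0],0],
  [2.0,[0,0,1.0],0],
  [2.0,[0,0,1.0],0],
  [2.0,[0,0,1.0],0],
  [2.0,[0,0,0.6],0],
])

```text
time: 7.18
position: [592.8, -83.6, 121.2]
tool_rot: [[0.899, 0.438, -0.001], [0.438, -0.899, 0.0], [-0.001, -0.001, -1.0]]
ft_force: [0.5, 0.9, -1.3]
finger_gap: 25.0
finger_force: 39.4
```

Request:
jog_arm([
  [2.0,[0,0,0.1],0],
  [2.0,[0,0,0.1],0],
  [2.0,[0,0,0.1],0],
  [2.0,[0,0,0],0],
  [2.0,[0,0,0],0],
])

```text
time: 7.8
position: [593.3, -83.6, 119.5]
tool_rot: [[0.899, 0.438, 0.0], [0.438, -0.899, -0.0], [0.0, 0.0, -1.0]]
ft_force: [0.2, 0.2, -1.8]
finger_gap: 24.7
finger_force: 39.4
```

Request:
jog_arm([
  [2.0,[0,0,0.1],0],
  [2.0,[0,0,0.05],0],
  [2.0,[0,0,0.05],0],
  [2.0,[0,0,0],0],
  [2.0,[0,0,0],0],
])

```text
time: 8.43
position: [593.6, -83.5, 118.4]
tool_rot: [[0.899, 0.438, 0.001], [0.438, -0.899, 0.0], [0.001, 0.0, -1.0]]
ft_force: [-1.9, 1.1, 5.6]
finger_gap: 24.4
finger_force: 40.0
```

Request:
jog_arm([
  [2.0,[0,0,0.05],0],
  [2.0,[0,0,0],0],
  [2.0,[0,0,0.05],0],
  [2.0,[0,0,0],0],
  [2.0,[0,0,0],0],
])

```text
time: 9.05
position: [593.7, -83.4, 118.3]
tool_rot: [[0.899, 0.439, 0.002], [0.439, -0.899, 0.0], [0.002, 0.001, -1.0]]
ft_force: [-3.5, 1.6, 11.2]
finger_gap: 24.9
finger_force: 40.3
```

Request:
jog_arm([
  [2.0,[0,0,-0.1],0],
  [3.5,[0,0,0],0],
  [5.0,[0,0,0],0],
  [5.0,[0,0,0],0],
  [5.0,[0,0,0],0],
])

```text
time: 9.68
position: [593.1, -83.6, 117.0]
tool_rot: [[0.899, 0.438, -0.0], [0.438, -0.899, 0.0], [-0.0, -0.0, -1.0]]
ft_force: [0.8, 0.3, -0.1]
finger_gap: 50.2
finger_force: 0.0
```

Request:
jog_arm([
  [5.0,[0,0,0],0],
  [5.0,[0,0,-1],0],
  [5.0,[0,0,-2],0],
  [5.0,[0,0,-3],0],
  [5.0,[0,0,-3],0],
])

```text
time: 10.3
position: [593.2, -83.6, 208.9]
tool_rot: [[0.899, 0.438, 0.0], [0.438, -0.899, -0.0], [0.0, 0.0, -1.0]]
ft_force: [-0.4, -0.3, 0.0]
finger_gap: 50.1
finger_force: 0.0
```

Run:
```python
from h import *
S=shot('scene','s3')
o=get_obs();print(o['position'],o['finger_gap'],o['ft_force'])
k=lambda i,x,y,w,h,m: cv2.resize(i['pixels'][y:y+h,x:x+w,::-1],(w*m,h*m),interpolation=cv2.INTER_CUBIC)
cv2.imwrite('pics/m6.png',k(S,180,160,150,110,4))
print([[ (a+.5-b)*4 for a,b in zip(proj(S,p),(180,160))] for p in ((592.3,-82.8,85),(592.3,-82.8,135),(592.3,-82.8,15))])
```

```text
[595.45259926 -83.91053601 213.40817788] 49.90847265330514 [1.24391447 0.46455736 2.54065979]
[[np.float64(197.99407262123395), np.float64(294.75624276772123)], [np.float64(189.43552315437842), np.float64(237.45072441574553)], [np.float64(208.67271063928388), np.float64(366.2572476152501)]]
```

View pics/m6.png

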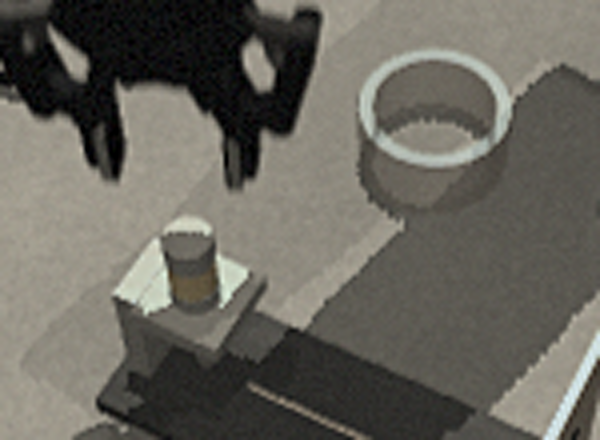

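The lamp is seated upright in the eyelet: shoulder near (195,305) and top near (188,235), both as predicted. Now the glass block.

Request:
jog_arm([
  [5.0,[0.4,-4.0,0],0],
  [5.0,[0.4,-5.6,0],0],
  [5.0,[0.4,-5.6,0],0],
  [5.0,[0.4,-5.6,0],0],
  [5.0,[0.4,-5.6,0],0],
])

```text
time: 10.98
position: [494.9, 164.0, 208.0]
tool_rot: [[0.899, 0.438, 0.001], [0.438, -0.899, 0.001], [0.002, 0.0, -1.0]]
ft_force: [0.8, 0.0, 0.2]
finger_gap: 49.8
finger_force: 0.0
```

Request:
jog_arm([
  [5.0,[0.4,-5.0,0],0],
  [5.0,[0.4,-5.0,0],0],
  [5.0,[0.41,-2.91,0],0],
  [5.0,[0,0,0],-0.155],
  [5.0,[0,0,0],-0.155],
])

```text
time: 11.6
position: [463.1, 257.7, 207.9]
tool_rot: [[0.689, 0.724, -0.011], [0.724, -0.689, 0.021], [0.008, -0.023, -1.0]]
ft_force: [0.4, -0.3, -0.2]
finger_gap: 50.1
finger_force: 0.0
```

Request:
jog_arm([
  [5.0,[0,0,0],-0.155],
  [5.0,[0,0,0],-0.155],
  [5.0,[0,0,2],0],
  [5.0,[0,0,2],0],
  [5.0,[0,0,0],0],
])

```text
time: 12.22
position: [461.5, 257.6, 166.5]
tool_rot: [[0.441, 0.898, -0.014], [0.898, -0.44, 0.019], [0.011, -0.021, -1.0]]
ft_force: [0.4, 0.2, 0.9]
finger_gap: 49.8
finger_force: 0.0
```

Run:
```python
from h import *
S=shot('scene','s4');T=shot('top','t4')
o=get_obs();print(o['position'],o['tool_rot'],o['q'],o['finger_gap'],o['ft_force'])
k=lambda i,x,y,w,h,m: cv2.resize(i['pixels'][y:y+h,x:x+w,::-1],(w*m,h*m),interpolation=cv2.INTER_CUBIC)
cv2.imwrite('pics/m7.png',np.hstack([k(S,370,190,100,120,4),k(T,110,180,90,120,4)]))
```

```text
[462.63971776 258.45863409 168.18653901] [[ 0.44017408  0.8978412  -0.01131154]
 [ 0.89780259 -0.43988824  0.02118592]
 [ 0.01404578 -0.01948102 -0.99971156]] [ 28.41553711  18.27945023 -16.34437428  55.36856026   1.37615774
 144.52554758] 50.16077029444088 [-1.17600315  0.45676045  0.24005371]
```

View pics/m7.png

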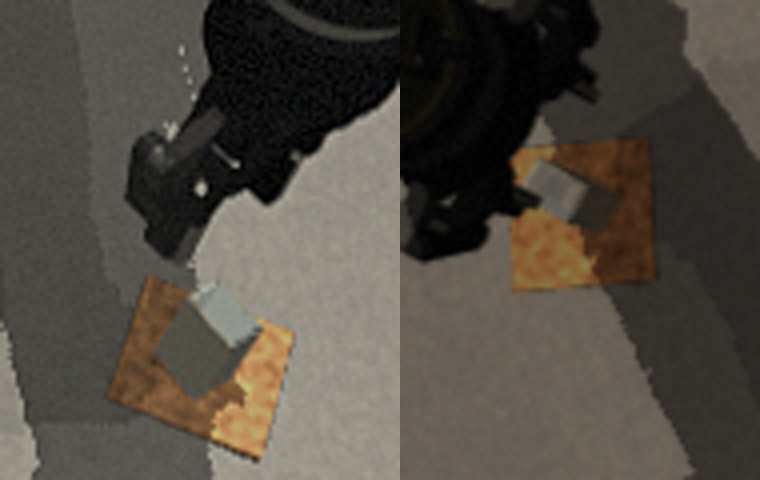

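The gripper is short of the block, because some rows were speed-limited. The block stands untouched on its pad, at crop (210,330) in the scene view and (556,190) in the top view. I'll refine its pose with a mask.

Run:
```python
from h import *
def fit(c,x0,y0,w,h,vmin):
    p=cv2.resize(c['pixels'][y0:y0+h,x0:x0+w],None,fx=4,fy=4,interpolation=cv2.INTER_CUBIC)
    hsv=cv2.cvtColor(p,cv2.COLOR_RGB2HSV)
    m=((hsv[...,1]<70)&(hsv[...,2]>vmin)).astype(np.uint8)
    n,l,st,ce=cv2.connectedComponentsWithStats(m); i=1+np.argmax(st[1:,4]); m=(l==i).astype(np.uint8)
    ct=max(cv2.findContours(m,0,1)[0],key=cv2.contourArea)[:,0]
    W=np.array([onz(c,(x+.5)/4-.5+x0,(y+.5)/4-.5+y0,66)[:2] for x,y in ct],np.float32)
    r=cv2.minAreaRect(W); print(vmin,st[i],r)
for v in(95,110,125): fit(load('top0'),138,215,32,26,v)
for v in(110,130,150): fit(load('scene0'),410,257,32,36,v)
```

```text
95 [   6   17   69   66 1120] ((450.31060791015625, 283.28558349609375), (32.444480895996094, 22.74737548828125), 59.75089645385742)
110 [  6  49  48  34 294] ((441.849609375, 288.1231994628906), (30.500410079956055, 3.631214141845703), 58.159820556640625)
125 [ 6 50 16 15 50] ((446.4187316894531, 296.83355712890625), (11.001506805419922, 2.3401715755462646), 53.58335876464844)
110 [   0    0  128   80 6460] ((443.7816467285156, 287.13311767578125), (43.7977409362793, 64.84222412109375), 31.282625198364258)
130 [   0    0  128   80 6172] ((443.7814636230469, 287.13299560546875), (43.79734802246094, 64.84222412109375), 31.282625198364258)
150 [ 26  15  48  64 488] ((454.4422607421875, 278.06341552734375), (34.8001823425293, 16.060693740844727), 34.60286331176758)
```

Request:
jog_arm([
  [5.0,[0.8,-1.0,0],0],
  [5.0,[0.88,-1.04,0],0],
  [5.0,[0,0,0],0.06],
  [5.0,[0,0,0],0],
  [5.0,[0,0,0],0],
])

```text
time: 12.95
position: [451.0, 283.4, 168.5]
tool_rot: [[0.491, 0.871, -0.011], [0.871, -0.491, 0.021], [0.013, -0.02, -1.0]]
ft_force: [-0.2, -0.0, -0.0]
finger_gap: 50.3
finger_force: 0.0
```

Run:
```python
from h import *
P=[]
for i in range(4):
    camera('top'); o=get_obs(); P.append(o['position'])
R=o['tool_rot'];print(np.mean(P,0),np.std(P,0),R.round(4))
p=np.mean(P,0); t=np.array([450,284.6,49]); print('tool shift',R.T@(t-p))
```

```text
[451.16328719 283.02596838 168.40518357] [0.02848064 0.12514126 0.04940682] [[ 0.4922  0.8704 -0.0117]
 [ 0.8704 -0.4919  0.0212]
 [ 0.0127 -0.0206 -0.9997]]
tool shift [ -0.72098145   0.67731691 119.41712651]
```

Request:
jog_arm([
  [5.0,[-0.07,0.07,2.4],0],
  [5.0,[0,0,2.4],0],
  [5.0,[0,0,2.4],0],
  [5.0,[0,0,2.4],0],
  [5.0,[0,0,2.3],0],
])

```text
time: 13.78
position: [450.1, 284.4, 48.6]
tool_rot: [[0.492, 0.87, -0.012], [0.87, -0.492, 0.021], [0.013, -0.021, -1.0]]
ft_force: [0.3, 0.6, 0.8]
finger_gap: 49.8
finger_force: 0.0
```

Run:
```python
from h import *
S=shot('scene','s5');T=shot('top','t5')
o=get_obs();print(o['position'],o['finger_gap'],o['ft_force'])
k=lambda i,x,y,w,h,m: cv2.resize(i['pixels'][y:y+h,x:x+w,::-1],(w*m,h*m),interpolation=cv2.INTER_CUBIC)
cv2.imwrite('pics/m8.png',np.hstack([k(S,380,215,75,100,5),k(T,120,190,75,100,5)]))
```

```text
[448.23859243 283.18990474  47.12640325] 49.80183141073326 [-0.7186415  -0.25571575 -0.29064971]
```

View pics/m8.png

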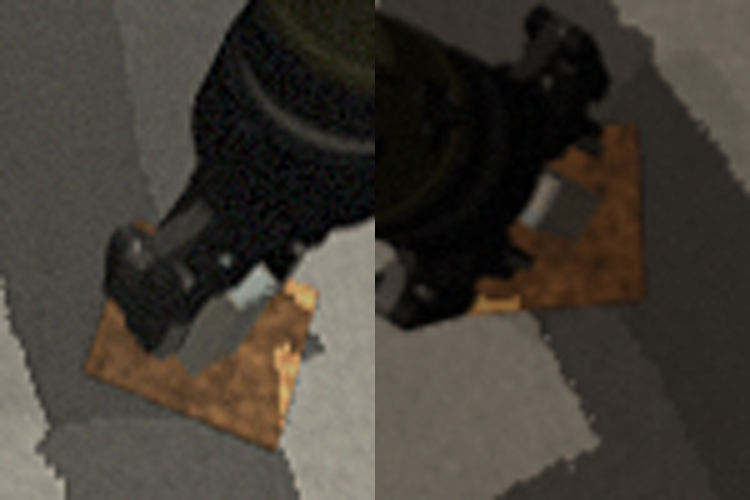

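The block lies between the two finger pads, which face its frosted sides: crop (230,310) in the scene view and (560,205) in the top view. Next I close and lift.

Request:
jog_arm([
  [5.0,[0,0,0],0],
  [1.5,[0,0,0],0],
  [1.5,[0,0,0],0],
  [1.5,[0,0,0],0],
  [1.5,[0,0,0],0],
], squeeze=40)

```text
time: 14.5
position: [450.9, 284.9, 50.4]
tool_rot: [[0.492, 0.87, -0.01], [0.87, -0.492, 0.022], [0.015, -0.02, -1.0]]
ft_force: [0.0, -1.2, 5.3]
finger_gap: 21.8
finger_force: 42.9
```

Request:
jog_arm([
  [1.5,[0,0,0],0],
  [1.5,[0,0,-0.5],0],
  [1.5,[0,0,-1],0],
  [1.5,[0,0,-1],0],
  [1.5,[0,0,-1],0],
])

```text
time: 15.12
position: [450.6, 283.7, 85.1]
tool_rot: [[0.492, 0.87, -0.011], [0.87, -0.492, 0.021], [0.013, -0.02, -1.0]]
ft_force: [-0.5, 0.5, -1.4]
finger_gap: 21.9
finger_force: 42.1
```

Request:
jog_arm([
  [1.5,[0,0,-2.6],0],
  [1.5,[0,0,-2.6],0],
  [1.5,[0,0,-2.6],0],
  [1.5,[0,0,-2.6],0],
  [1.5,[0,0,-2.6],0],
])

```text
time: 15.75
position: [451.8, 280.8, 215.7]
tool_rot: [[0.492, 0.87, -0.011], [0.87, -0.492, 0.021], [0.013, -0.02, -1.0]]
ft_force: [-0.1, 0.1, -1.3]
finger_gap: 21.3
finger_force: 42.1
```

Request:
jog_arm([
  [1.5,[-1.5,2.2,0],0],
  [1.5,[-2.0,3.0,0],0],
  [1.5,[-2.0,3.0,0],0],
  [1.5,[-2.0,3.0,0],0],
  [1.5,[-2.0,3.0,0],0],
])

```text
time: 16.38
position: [529.2, 127.3, 210.7]
tool_rot: [[0.492, 0.87, -0.011], [0.87, -0.492, 0.021], [0.013, -0.02, -1.0]]
ft_force: [0.8, -0.5, -1.6]
finger_gap: 21.5
finger_force: 42.1
```

Request:
jog_arm([
  [1.5,[-2.0,3.0,0],0],
  [1.5,[-2.0,3.0,0],0],
  [1.5,[-2.0,3.0,0],0],
  [1.5,[-1.2,1.8,0],0],
  [1.5,[0,0,0],0],
])

```text
time: 17.0
position: [587.8, 11.6, 207.1]
tool_rot: [[0.494, 0.869, -0.012], [0.869, -0.494, 0.022], [0.013, -0.021, -1.0]]
ft_force: [-0.7, 0.5, -0.8]
finger_gap: 21.1
finger_force: 42.1
```

Request:
jog_arm([
  [1.5,[0,0,0],-0.12],
  [1.5,[0,0,0],-0.12],
  [1.5,[0,0,0],-0.12],
  [1.5,[0,0,0],-0.12],
  [1.5,[0,0,0],-0.1],
])

```text
time: 17.62
position: [586.5, 14.1, 207.2]
tool_rot: [[-0.07, 0.997, -0.012], [0.997, 0.07, 0.022], [0.023, -0.011, -1.0]]
ft_force: [0.6, 0.1, -1.8]
finger_gap: 21.6
finger_force: 42.1
```

```bash
cat > w.py <<'E'
from h import *
import sys
P=[];F=[]
for i in range(4):
    camera('top'); o=get_obs(); P.append(o['position'])
R=o['tool_rot'];p=np.mean(P,0);print(p,np.std(P,0),R.round(4),o['finger_gap'],o['finger_force'],o['time'])
print('yaw',np.degrees(np.arctan2(R[1,1],R[0,1])))
print('tool shift',R.T@(np.array([586,15.9,float(sys.argv[1])])-p))
E
python3 w.py 120.5
```

```text
[586.72683316  13.7862471  207.17208643] [0.11741866 0.19431635 0.02891974] [[-0.0646  0.9978 -0.0121]
 [ 0.9977  0.0648  0.0215]
 [ 0.0223 -0.0107 -0.9997]] 21.356126598643403 42.118454575538635 17.825
yaw 3.7159456752138427
tool shift [ 0.22425062  0.3350047  86.69996706]
```

Yaw is 3.7° against about 4.1° wanted, and the position is nearly exact. I descend 86.7 mm.

Request:
jog_arm([
  [1.5,[0,0.03,2.2],0],
  [1.5,[0,0,2.2],0],
  [1.5,[0,0,2.0],0],
  [1.5,[0,0,1.5],0],
  [1.5,[0,0,0.77],0],
])

```text
time: 18.45
position: [586.1, 14.6, 119.5]
tool_rot: [[-0.065, 0.998, -0.013], [0.998, 0.065, 0.021], [0.022, -0.011, -1.0]]
ft_force: [-0.6, 0.8, -0.7]
finger_gap: 21.7
finger_force: 42.1
```

Request:
jog_arm([
  [1.5,[0,0,0],0],
  [1.5,[0,0,0],0],
  [1.5,[0,0,0],0],
  [1.5,[0,0,0],0],
  [1.5,[0,0,0],0],
])

```text
time: 19.08
position: [586.7, 14.4, 120.6]
tool_rot: [[-0.065, 0.998, -0.011], [0.998, 0.065, 0.021], [0.022, -0.01, -1.0]]
ft_force: [-0.2, 0.5, -1.4]
finger_gap: 21.8
finger_force: 42.1
```

```bash
python3 w.py 120.5
python3 - <<'E'
from h import *
S=shot('scene','s6')
k=lambda i,x,y,w,h,m: cv2.resize(i['pixels'][y:y+h,x:x+w,::-1],(w*m,h*m),interpolation=cv2.INTER_CUBIC)
cv2.imwrite('pics/m9.png',k(S,190,150,180,140,4))
u=lambda p:np.round([(a+.5-b)*4 for a,b in zip(proj(S,p),(190,150))])
c=np.array([585.2,17,0]);t=np.radians(94.1);Y=np.array([np.cos(t),np.sin(t),0]);X=np.array([Y[1],-Y[0],0])
for z in(77,137): print(z,[u(c+X*a+Y*b+[0,0,z]) for a,b in((11,16),(-11,16),(-11,-16),(11,-16))])
E
```

```text
[586.65646541  14.41631979 120.41524659] [0.03657067 0.00905752 0.05357245] [[-0.065   0.9978 -0.0117]
 [ 0.9976  0.0653  0.0212]
 [ 0.0219 -0.0103 -0.9997]] 21.3667356114107 42.126502990722656 19.275
yaw 3.742651339793267
tool shift [ 1.52473144 -0.55905879 -0.04565351]
77 [array([353., 452.]), array([373., 417.]), array([316., 392.]), array([295., 426.])]
137 [array([355., 387.]), array([376., 351.]), array([315., 325.]), array([293., 360.])]
```

View pics/m9.png

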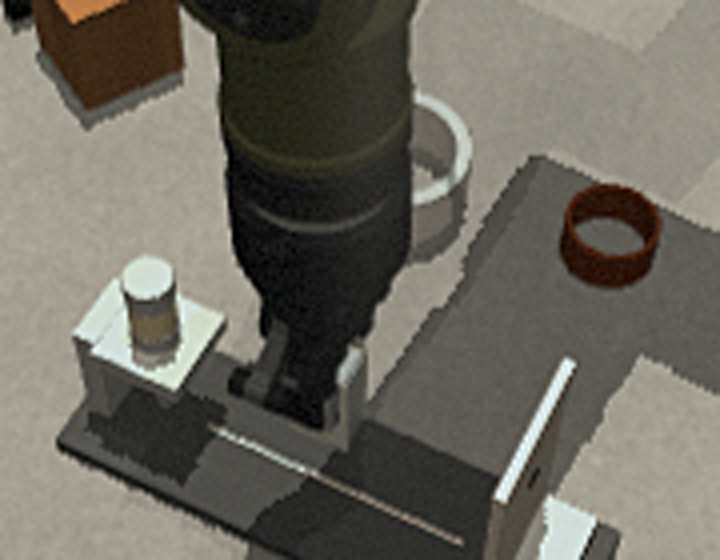

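The picture shows the block upright between the fingers over the light line, with its lower corner at (349,452) against (353,452) predicted. The lamp is seated at (152,315), and the tape and cuff are undisturbed. Handing in.

```bash
python3 -c "
from workcell import job_done; print(job_done())"
```

```text
the job is handed in; nothing more can be done
None
```

The job is handed in at about 19 s of the 67 s allowed. The lamp stands released in the eyelet, and the block is held still in the light path by its frosted faces, on target to within about 2 mm by my measurements. The judge returned no verdict. The three black look-alikes had toppled by the time I reached the lamp; I saw no contact with the arm and did not check whether they came near the dark counter.

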